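# Hold the plate clamp open on a plate reader

### The arm

A 7-joint arm with a two-finger parallel gripper is mounted at the origin on a cart in front of the work surface, level with it; the furniture and walls round the work are solid. World frame = base frame: x ahead of the robot, y to its left, z up, the work surface at z = 0. Lengths are in m, angles in rad, forces in N, time in s.
With the tool pointing down it reaches from about 0.425 to 0.925 m from the base axis. Payload 6.8 kg.
Tool frame: the origin (TCP) lies at the very end of the fingers, on their centre line; the grasp point (between the pads) lies r.grasp_offset behind it (r.grasp_offset is the distance from the TCP to the grasp point, in m); z points along the fingers, y is the direction in which the jaws open and shut (so a half turn about z gives the same grasp; the last joint's range is limited). The gripper opens to 85 mm and grips with 20 to 120 N. Pads are 22 mm wide; open, the fingers measure 114 mm over their backs; the gripper's body (76 mm by 85 mm) begins 54 mm behind the grasp point. The pads swing forward as they close: fully open they stand 13 mm farther back than shut.
Start: joints at [1.104, 0.477, 0.022, 1.555, -0.011, 1.109, -0.083], TCP at [0.237, -0.632, 0.231] pointing down, gripper open.
Joint ranges: [-2.96, 2.96], [-0.34, 2.1], [-1.41, 1.46], [0.24, 2.44], [-1.37, 4.51], [0.17, 1.92], [-2.96, 2.96]. Speed limits (rad/s): [2.39, 2.39, 3.14, 3.14, 3.14, 3.14, 3.14].

### API

Orientations are given as a rotation vector (axis times angle).
In Python, from bench import r gives the robot as it stands.
- The arm moves only by the shell command python3 -m jog 'ROWS' [FORCE]. ROWS is JSON, one flat list of numbers, 7 for each row, row after row: the turn, a rotation vector about the tool's x, y, z normalised to -1 to 1, where 1 is 180 degrees, then the shift along the tool's x, y, z normalised to -1 to 1, where 1 is 200 mm, then the opening, from 0 (shut) to 1 (fully open). In form: [wx, wy, wz, x, y, z, hand, wx, wy, wz, x, y, z, hand, ...]. A call has 1 to 12 rows; each row is the pose to reach, as a shift and turn from the pose measured when the call began, along the tool's axes at that moment, turning the shorter way round; what a row does not reach only later rows make up. A row lasts 1/10 s, in which the tool goes at most 50 mm and 8.59 degrees, less where a joint would pass 70% of its speed; a pose out of reach is approached as far as the arm can. A call with a number of a shift or a turn outside -1 to 1 is refused whole. A call with a gripper value outside its range is refused whole. The fingers move at their own pace and stop on an object; FORCE is the grip in N (left out, the last holds). Time passes only in rows, so rows that repeat a pose let the fingers close. It gives the time, the measured TCP pose, the force and the opening at its end, in the units of the state.
- r.get_obs(): the state, without advancing time (a new reading comes with each control period).
- r.grab_frame(name): name is "side" or "top" or "wrist"; returns the picture (400x640x3 uint8, red, green, blue); there is no depth.
- r.calibration(name): a dict with "K" (3x3 intrinsics, pixels), "origin" and "rotation" of the camera in the world; the wrist camera has in their place "T_tool_cam" (4x4, takes a point from camera to tool coordinates, whose origin is the TCP and whose axes are the flange's). Camera axes: x right, y up, looking along -z (the intrinsics and any distortion apply to the point x, -y, -z); pixel columns grow to the right and rows downward; lengths in m; the calibration is good to about 2 mm. A picture is of the moment at which its call begins: read the wrist's pose just before it. calibration takes no time and is no camera call.
- r.hand_in(): hands the job in, once; it reports no verdict.
The state is a dict: "clock": time; "joints": joint angles; "qvel": joint speeds; "tau": joint torques, N m; "tcp_pos": TCP position; "orientation": TCP orientation; "contact_force": force on the tool from outside, world axes, zero at the start; "moment": the same for the moment, N m; "grip_width": finger opening in m.
Only numpy, scipy, OpenCV 4.12 (cv2) and the standard library are available. Lean on these libraries where they do the work, as an engineer would, in place of code of your own. Each camera call takes 0.05 s, during which the arm holds its last target.

### The job

A colleague is about to lift the well plate out of the small plate reader. Pull the reader's tray out by its bar handle until it meets its stop, then push the upright finger tab of the sprung clamp arm in front of the plate towards the tray's front panel, past the ratchet click and on until the arm is fully back, and keep holding it there: finish while still pushing, because on the ratchet alone the arm's lip still covers the plate's rim. Leave the plate lying in its nest and do not shift the other things on the table.

Things in the scene. Friction and masses are not known exactly. Their poses are not given: they have to be found in the camera images.
- reader: white box-shaped plate reader, 165 mm deep (x), 166 mm wide (y), 93 mm high with its feet, standing fixed on the table. Origin under the middle of its footprint on the table, +z up, -x out of its front, the way its tray comes out. Behind it, beyond world x = 0.6, stands a scanner cabinet 0.29 m high
- tray (a joint): how far the tray is pulled out of the reader along the reader's -x, m: 0 shut, 0.138 at its stop. It runs on plain runners with about 2.5 N of friction and stays where it is left
- handle (a point): middle of the steel bar handle on the tray's black front panel: a level round bar about 90 mm long, parallel to the reader's y, 10 mm thick, 35 mm in front of the panel and 73 mm above the table (20 mm below the reader's top); moves with the tray. The panel is 160 mm wide, its top 90 mm above the table
- clamp_arm (a joint): angle of the sprung clamp arm, rad: -0.03 to 0 with its roller on the plate, growing as the tab swings towards the front panel (clockwise from above), end of travel 0.34. Near 0.18 a spring plunger clicks over a ratchet tooth; let go beyond it, the arm springs back to the tooth. Its lip clears the plate's rim beyond 0.24. Force at the tab: 3 N at 0 to 9 N at 0.34, up to 4 N more at the tooth
- clamp_pivot (a point): pivot of the clamp arm (vertical axis), at table height under the pivot; moves with the tray. The arm runs 104 mm from here along the reader's -y when clamped
- tab_face (a point): middle of the finger tab's push face, 63 mm above the table, 88 mm from the pivot. Upright steel plate 20 mm wide along the arm, 5 mm thick, from 45 to 77 mm above the table. The face looks at the plate (reader's +x at angle 0), whose edge is 10 mm behind it: stay above the plate. Gap from tab to front panel 34 mm at angle 0, only 5 mm fully back: push from the plate's side
- plate: white 96 well plate, 86 mm (x) by 128 mm (y) by 14 mm, loose in the tray's nest; origin under its middle, underside 28 mm and top 42 mm above the table. The guides round it are lower than its top; the arm's lip over its front rim reaches 47 mm and the pivot screw 52 mm above the table
- slide_case: flat black slide case, 32x80x9 mm, lying on the reader's top: leave it
- dish: round glass dish, 38 mm across, 11 mm high, on the table in front of the reader, beyond the reach of the tray: leave it
- cap: black dust cap, 41 mm across, 13 mm high, on the table in front of the reader, beyond the reach of the tray: leave it
- touch_controller: grey wedge-shaped touch controller, 93x146x68 mm, at the right in front of the microscope, whose eyepieces overhang the table there (beyond x = 0.49, from 0.29 m up): leave it
- oil_bottle: amber dropper bottle, 30 mm across, 86 mm high: leave it
- objective: objective lens standing on its cap, 34 mm across, 60 mm high, behind the reader: leave it

How it is judged:
On the way, in this order (a step that is already met when the one before it is completed fails the run):
1. the tray is pulled out to its stop (value of joint tray above 0.132 m), for 0.2 s.
2. the clamp arm is pushed past its ratchet click, with the tray still out (value of joint clamp_arm above 0.21 rad and value of joint tray above 0.13 m), for 0.1 s.
At the end, for the whole second after the job is handed in: The tray is out at least 130 of its 138 mm, the clamp arm stands at 0.27 rad or more of its 0.34 and the fingers are still pressing on it with over 2 N, and the plate lies flat and still in its nest, within 5 mm of where it was (value of joint tray above 0.13 m and value of joint clamp_arm above 0.27 rad and contact force between the fingers and clamp_arm above 2 N and x of plate in the frame of handle between 0.128 and 0.138 m and y of plate in the frame of handle between -0.005 and 0.005 m and height (world z) of plate below 0.032 m and angle between plate's own z axis and vertical below 0.04 rad and linear speed of plate below 0.02 m/s); the arm keeps its last pose, push and grip.
It fails at once if the well plate is lifted or tipped out of its nest (angle between plate's own z axis and vertical above 0.12 rad or height (world z) of plate above 0.039 m).
It fails at once if another thing on the table or on the reader is shifted by more than 30 mm (distance of any of slide_case, dish, cap, touch_controller, oil_bottle, objective from where it was at the start of the episode above 0.03 m).
It also fails if it takes over 54 s, if anything falls off the work surface, if the arm or the gripper's body presses on something with over 40 N, if the wrist force passes 120 N, or if a joint passes its speed limit or range.

## Working session

There is one attempt and no reset: what is moved stays moved. The work goes in short steps, Python scripts to look and compute and a shell command to move; the robot and the scene stay as the last step left them, time stands still between calls to the robot, and variables do not carry over. Pictures are saved under pics/ and viewed, and the job is handed in when it is done.

```bash
ls; mkdir -p pics; python3 - <<'E'
from bench import r
import cv2,numpy as np
np.set_printoptions(precision=4,suppress=True)
o=r.get_obs()
print(o,r.grasp_offset)
for n in ("side","top","wrist"):
    f=r.grab_frame(n); cv2.imwrite(f"pics/{n}0.png",f[:,:,::-1])
    print(n,r.calibration(n))
E
```

```text
pics
{'clock': 0.0, 'joints': array([ 1.1039,  0.4778,  0.0224,  1.5564, -0.0115,  1.1093, -0.0831]), 'qvel': array([-0.0007,  0.0002, -0.0013, -0.0018, -0.0003, -0.0008, -0.0004]), 'tau': array([ -0.0005, -59.6446,   1.6079, -28.1189,   0.0126,   0.0093,
        -0.    ]), 'tcp_pos': array([ 0.2368, -0.6315,  0.2303]), 'orientation': array([-3.0894, -0.5603,  0.0007]), 'contact_force': array([0.2803, 0.3395, 0.0673]), 'moment': array([0.0066, 0.0214, 0.0558]), 'grip_width': 0.0856260609184038} 0.0187
side {'K': array([[373.7118,   0.    , 321.8292],
       [  0.    , 373.7118, 200.7892],
       [  0.    ,   0.    ,   1.    ]]), 'origin': array([-0.0625,  0.8349,  0.5382]), 'rotation': array([ 0.4637, -1.3971, -2.1504])}
top {'K': array([[383.1064,   0.    , 329.4306],
       [  0.    , 383.1064, 198.9356],
       [  0.    ,   0.    ,   1.    ]]), 'origin': array([0.2665, 0.0603, 1.1472]), 'rotation': array([ 0.1754, -0.1929, -1.694 ])}
wrist {'K': array([[277.1659,   0.    , 317.805 ],
       [  0.    , 277.1659, 198.7289],
       [  0.    ,   0.    ,   1.    ]]), 'T_tool_cam': array([[ 0.0006,  0.9578,  0.2876,  0.0737],
       [ 1.    , -0.0001, -0.0017,  0.0003],
       [-0.0016,  0.2876, -0.9578, -0.1437],
       [ 0.    ,  0.    ,  0.    ,  1.    ]])}
```

View pics/side0.png

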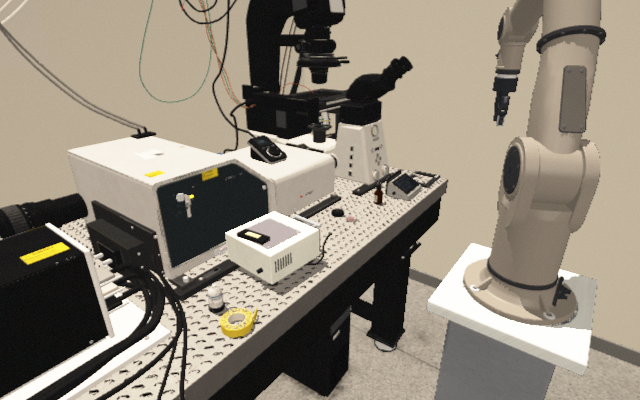

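View pics/top0.png

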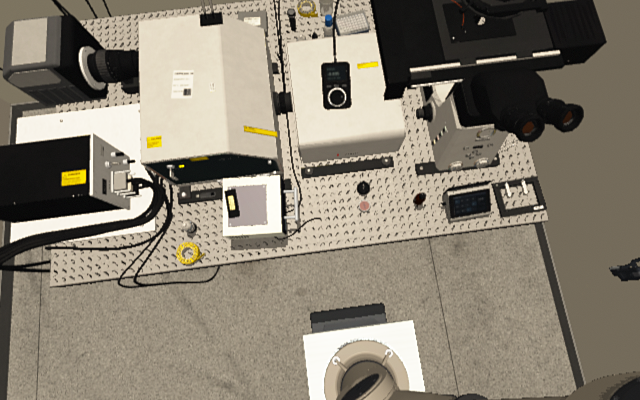

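View pics/wrist0.png

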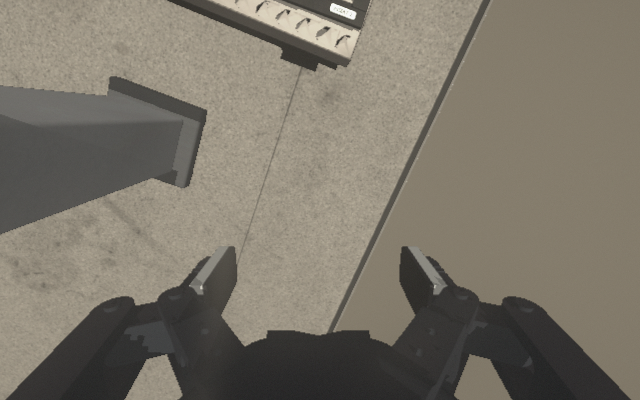

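```bash
cat > h.py <<'E'
import numpy as np,cv2
from scipy.spatial.transform import Rotation as R
from bench import r
np.set_printoptions(precision=4,suppress=True)
def cam(n,obs=None):
    c=r.calibration(n);K=c["K"]
    if n!="wrist": return K,np.array(c["origin"]),R.from_rotvec(c["rotation"]).as_matrix()
    o=obs or r.get_obs();Rt=R.from_rotvec(o["orientation"]).as_matrix();T=c["T_tool_cam"]
    return K,Rt@T[:3,3]+o["tcp_pos"],Rt@T[:3,:3]
def ray(c,u,v):
    K,o,Rm=c;d=Rm@np.array([(u-K[0,2])/K[0,0],-(v-K[1,2])/K[1,1],-1]);return o,d
def onz(c,u,v,z):
    o,d=ray(c,u,v);return o+d*(z-o[2])/d[2]
def proj(c,p):
    K,o,Rm=c;q=Rm.T@(np.array(p)-o);return np.array([K[0,2]+K[0,0]*q[0]/-q[2],K[1,2]-K[1,1]*q[1]/-q[2]])
def tri(rays):
    A=np.zeros((3,3));b=np.zeros(3)
    for o,d in rays:
        d=d/np.linalg.norm(d);P=np.eye(3)-np.outer(d,d);A+=P;b+=P@o
    x=np.linalg.solve(A,b);return x,[np.linalg.norm(np.cross(x-o,d/np.linalg.norm(d))) for o,d in rays]
E
python3 - <<'E'
from h import *
for n,(x0,y0,x1,y1) in {"side":(215,170,425,300),"top":(210,150,380,260)}.items():
    f=cv2.imread(f"pics/{n}0.png")[y0:y1,x0:x1];s=min(800/f.shape[1],600/f.shape[0])
    cv2.imwrite(f"pics/{n}0z.png",cv2.resize(f,None,fx=s,fy=s,interpolation=cv2.INTER_CUBIC));print(n,s)
c=cam("top")
for p in [(223,182),(280,178),(287,232),(226,239),(300,200),(363,188),(363,205)]: print(p,onz(c,*p,0.093),onz(c,*p,0.0))
E
```

```text
side 3.8095238095238093
top 4.705882352941177
(223, 182) [0.6017 0.3275 0.093 ] [0.6312 0.351  0.    ]
(280, 178) [0.592  0.1646 0.093 ] [0.6207 0.1738 0.    ]
(287, 232) [0.4344 0.1612 0.093 ] [0.4493 0.1701 0.    ]
(226, 239) [0.4372 0.3303 0.093 ] [0.4523 0.3541 0.    ]
(300, 200) [0.5202 0.1151 0.093 ] [0.5426 0.12   0.    ]
(363, 188) [ 0.5314 -0.0665  0.093 ] [ 0.5548 -0.0777  0.    ]
(363, 205) [ 0.4825 -0.0591  0.093 ] [ 0.5015 -0.0696  0.    ]
```

View pics/side0z.png

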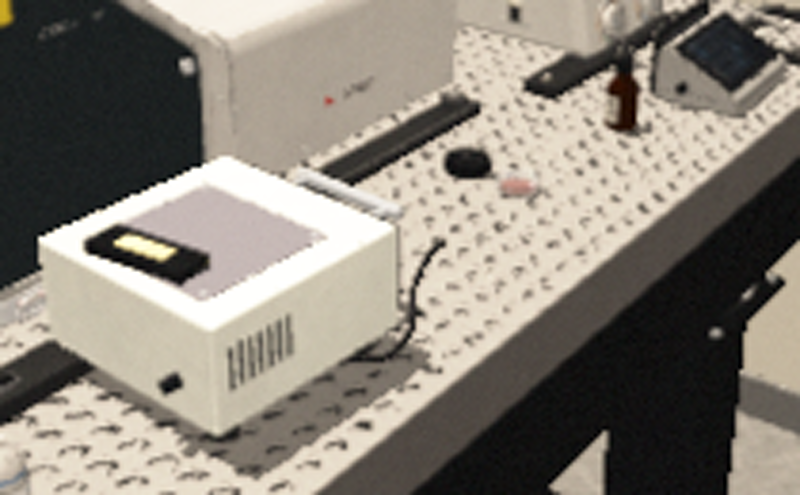

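View pics/top0z.png

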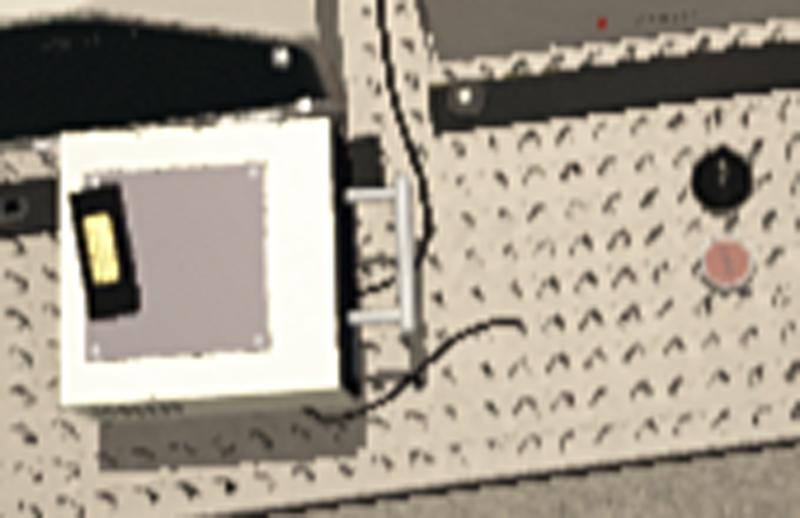

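```bash
python3 - <<'E'
from h import *
ct,cs=cam("top"),cam("side")
T=lambda p:(210+p[0]/4.70588,150+p[1]/4.70588)
S=lambda p:(215+p[0]/3.8095,170+p[1]/3.8095)
pts={"barfar":((404,176),(298,175)),"barnear":((408,328),(398,212)),"rFarFront":((329,118),(222,158)),"rNearFront":((336,388),(394,228)),"rNearBack":((62,404),(212,325)),"rFarBack":((62,135),(42,240))}
for k,(a,b) in pts.items():
    x,e=tri([ray(ct,*T(a)),ray(cs,*S(b))]);print(k,x,np.round(e,4))
    z=.073 if 'bar' in k else .093
    print("   ",onz(ct,*T(a),z),onz(cs,*S(b),z))
E
```

```text
barfar [0.5661 0.125  0.0705] [0.0018 0.0018]
    [0.5639 0.1239 0.073 ] [0.5647 0.1291 0.073 ]
barnear [0.4694 0.1322 0.0736] [0.0005 0.0005]
    [0.4691 0.132  0.073 ] [0.4706 0.1315 0.073 ]
rFarFront [0.6035 0.1654 0.0891] [0.0018 0.0018]
    [0.6007 0.164  0.093 ] [0.5999 0.1714 0.093 ]
rNearFront [0.4369 0.1778 0.0909] [0.0016 0.0016]
    [0.4352 0.1767 0.093 ] [0.4362 0.1812 0.093 ]
rNearBack [0.4479 0.3381 0.0933] [0.0011 0.0011]
    [0.447  0.3375 0.093 ] [0.4494 0.338  0.093 ]
rFarBack [0.6122 0.3269 0.0903] [0.0001 0.0001]
    [0.6115 0.3263 0.093 ] [0.608 0.33  0.093]
```

```bash
cat > to.py <<'E'
from h import *
import sys
# usage: to.py x y z azimuth_of_tool_x(deg)  (tool down)
def rows(x,y,z,az):
    o=r.get_obs();Rc=R.from_rotvec(o["orientation"]);a=np.radians(az)
    X=np.array([np.cos(a),np.sin(a),0]);Z=np.array([0,0,-1.]);Rt=R.from_matrix(np.c_[X,np.cross(Z,X),Z])
    s=Rc.inv().apply(np.array([x,y,z])-o["tcp_pos"])/.2
    w=(Rc.inv()*Rt).as_rotvec()/np.pi
    print("turn",w.round(4),"shift",s.round(4),"clock",o["clock"],"tcp",o["tcp_pos"],"F",o["contact_force"],"j",o["joints"])
rows(*map(float,sys.argv[1:5]))
E
python3 to.py 0.32 -0.42 0.24 65; python3 to.py 0.32 -0.42 0.24 20.6
```

```text
turn [-0.0004 -0.0001 -0.2469] shift [ 0.7608 -0.8447 -0.0461] clock 0.15 tcp [ 0.2369 -0.6316  0.2306] F [-0.906  -0.1476 -0.3363] j [ 1.1039  0.4776  0.0223  1.5562 -0.0115  1.1093 -0.0831]
turn [-0.0004  0.     -0.0002] shift [ 0.7608 -0.8447 -0.0461] clock 0.15 tcp [ 0.2369 -0.6316  0.2306] F [-0.906  -0.1476 -0.3363] j [ 1.1039  0.4776  0.0223  1.5562 -0.0115  1.1093 -0.0831]
```

```bash
python3 -m jog '[0,0,-0.247,0.76,-0.845,-0.046,0.3, 0,0,-0.247,0.76,-0.845,-0.046,0.3, 0,0,-0.247,0.76,-0.845,-0.046,0.3, 0,0,-0.247,0.76,-0.845,-0.046,0.3, 0,0,-0.247,0.76,-0.845,-0.046,0.3, 0,0,-0.247,0.76,-0.845,-0.046,0.3, 0,0,-0.247,0.76,-0.845,-0.046,0.3]'; python3 to.py 0.4 -0.22 0.24 105
```

```text
clock: 0.85
tcp_pos: [0.3198, -0.42, 0.2401]
orientation: [-2.648, -1.688, 0.0]
contact_force: [-0.2, -1.1, 0.5]
grip_width: 0.0257
turn [-0.0002 -0.0002 -0.2221] shift [ 1.0756 -0.0587  0.001 ] clock 0.85 tcp [ 0.3198 -0.42    0.2401] F [-0.2322 -1.1434  0.5324] j [ 0.9796  0.2379 -0.2084  1.8836  0.0569  1.0268  0.3114]
```

```bash
python3 -m jog '[0,0,-0.222,0.98,-0.06,0,0.3, 0,0,-0.222,0.98,-0.06,0,0.3, 0,0,-0.222,0.98,-0.06,0,0.3, 0,0,-0.222,0.98,-0.06,0,0.3, 0,0,-0.222,0.98,-0.06,0,0.3, 0,0,-0.222,0.98,-0.06,0,0.3]'; python3 to.py 0.46 -0.045 0.23 142
```

```text
clock: 1.45
tcp_pos: [0.3919, -0.2378, 0.2402]
orientation: [-1.913, -2.491, -0.0]
contact_force: [-0.5, -0.6, 0.5]
grip_width: 0.0259
turn [-0.     -0.0002 -0.2059] shift [0.8436 0.5774 0.0513] clock 1.45 tcp [ 0.3919 -0.2378  0.2402] F [-0.4838 -0.6339  0.5072] j [ 0.8093  0.1372 -0.4331  2.0166  0.0678  1.0021  0.604 ]
```

```bash
python3 -m jog '[0,0,-0.206,0.844,0.577,0.05,0.3, 0,0,-0.206,0.844,0.577,0.05,0.3, 0,0,-0.206,0.844,0.577,0.05,0.3, 0,0,-0.206,0.844,0.577,0.05,0.3, 0,0,-0.206,0.844,0.577,0.05,0.3, 0,0,-0.206,0.844,0.577,0.05,0.3]'; python3 to.py 0.515 0.12 0.21 176.1
```

```text
clock: 2.05
tcp_pos: [0.4605, -0.0455, 0.2299]
orientation: [-1.027, -2.968, -0.001]
contact_force: [1.2, -0.9, -0.6]
grip_width: 0.0254
turn [ 0.0002 -0.0004 -0.1904] shift [0.2971 0.8187 0.1004] clock 2.05 tcp [ 0.4605 -0.0455  0.2299] F [ 1.166 -0.899 -0.563] j [ 0.5643  0.1855 -0.6625  2.0084  0.1345  0.9913  0.7406]
```

```bash
python3 -m jog '[0,0,-0.19,0.297,0.818,0.1,0.3, 0,0,-0.19,0.297,0.818,0.1,0.3, 0,0,-0.19,0.297,0.818,0.1,0.3, 0,0,-0.19,0.297,0.818,0.1,0.3, 0,0,-0.19,0.297,0.818,0.1,0.3, 0,0,-0.19,0.297,0.818,0.1,0.3]'; python3 - <<'E'
from h import *
o=r.get_obs();f=r.grab_frame("wrist");cv2.imwrite("pics/w1.png",f[:,:,::-1]);c=cam("wrist",o)
print(o["tcp_pos"],o["joints"])
for p in ((.5661,.125,.073),(.4694,.1322,.073)):print(proj(c,p))
f=r.grab_frame("top");cv2.imwrite("pics/t1.png",f[:,:,::-1])
E
```

```text
clock: 2.65
tcp_pos: [0.5154, 0.1171, 0.2093]
orientation: [-0.121, -3.137, 0.0]
contact_force: [-0.4, -0.7, -0.5]
grip_width: 0.0255
[0.5154 0.1171 0.2093] [ 0.3168  0.3683 -0.8068  1.8847  0.3089  1.0202  0.8722]
[329.0863 232.7354]
[329.9757 142.6209]
```

View pics/w1.png

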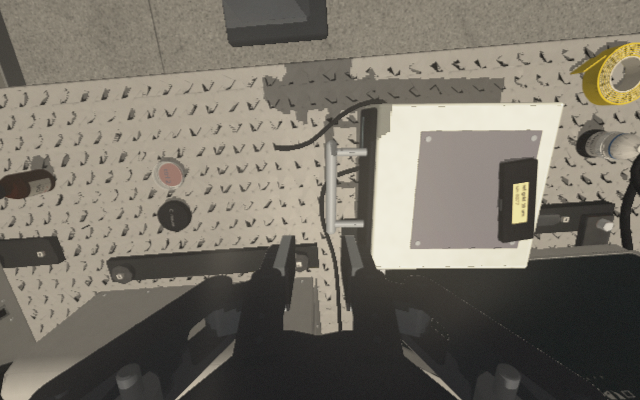

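View pics/t1.png

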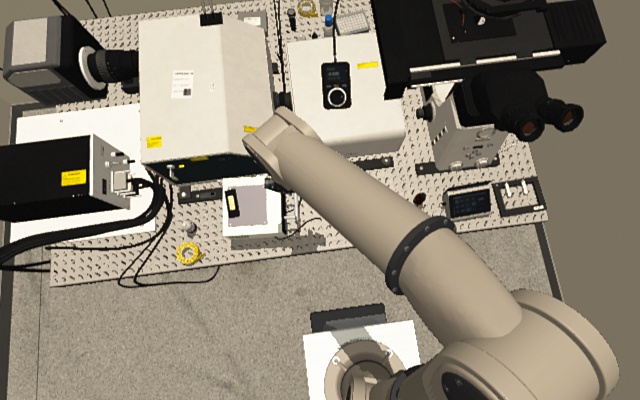

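```bash
python3 - <<'E'
from h import *
c=cam("wrist")
f=cv2.imread("pics/w1.png").astype(int)
for v in (165,185,205): print(v,f[v,322:342].sum(1)//3)
for p in ((331,141),(331,187),(331,232)):print(onz(c,*p,.073))
E
python3 to.py 0.5175 0.1285 0.130 176.1
```

```text
165 [172 173 173 129 125 148 164 174 185 195 186 174 164 148 121 120 148 159
 169 175]
185 [108  84  63  63 120 149 163 176 188 199 184 173 161 146 116 101 102 103
 104 107]
205 [ 65  68 157 158 140 150 164 177 191 195 184 171 159 144 162 173 174 173
 172 173]
[0.4679 0.1327 0.073 ]
[0.5149 0.1298 0.073 ]
[0.5655 0.1266 0.073 ]
turn [-0.0003 -0.0005 -0.0029] shift [-0.0072  0.0608  0.3983] clock 2.75 tcp [0.5152 0.1165 0.2097] F [ 0.5592 -0.7575 -0.2944] j [ 0.3177  0.3669 -0.8068  1.8854  0.3088  1.02    0.8731]
```

```bash
python3 -m jog '[0,0,-0.002,-0.008,0.065,0.2,0.28, 0,0,-0.002,-0.008,0.065,0.45,0.28, 0,0,-0.002,-0.008,0.065,0.45,0.28, 0,0,-0.002,-0.008,0.065,0.45,0.28]'; python3 - <<'E'
from h import *
f=r.grab_frame("wrist");cv2.imwrite("pics/w2.png",f[:,:,::-1])
f=r.grab_frame("side")[150:310,200:440];cv2.imwrite("pics/s2.png",cv2.resize(f[:,:,::-1],None,fx=3.3,fy=3.3))
E
python3 to.py 0.517 0.1293 0.054 176.3
```

```text
clock: 3.15
tcp_pos: [0.5175, 0.1277, 0.12]
orientation: [-0.116, -3.136, 0.003]
contact_force: [0.9, 0.7, 2.2]
grip_width: 0.0241
turn [-0.0001  0.0005 -0.0027] shift [0.0117 0.0007 0.34  ] clock 3.25 tcp [0.5192 0.129  0.122 ] F [-0.1654  0.0517  1.8066] j [ 0.23    0.489  -0.7458  1.9514  0.4337  0.8645  0.7521]
```

View pics/w2.png

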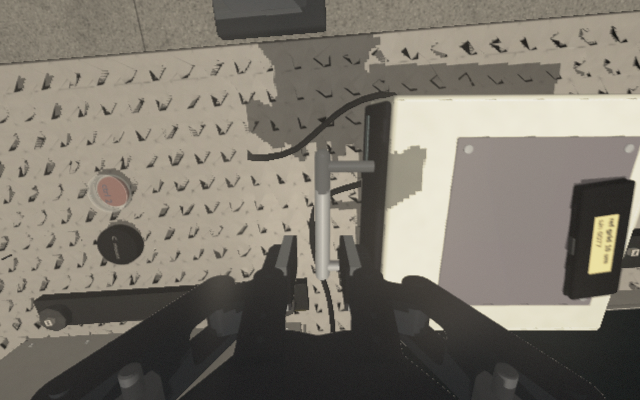

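View pics/s2.png

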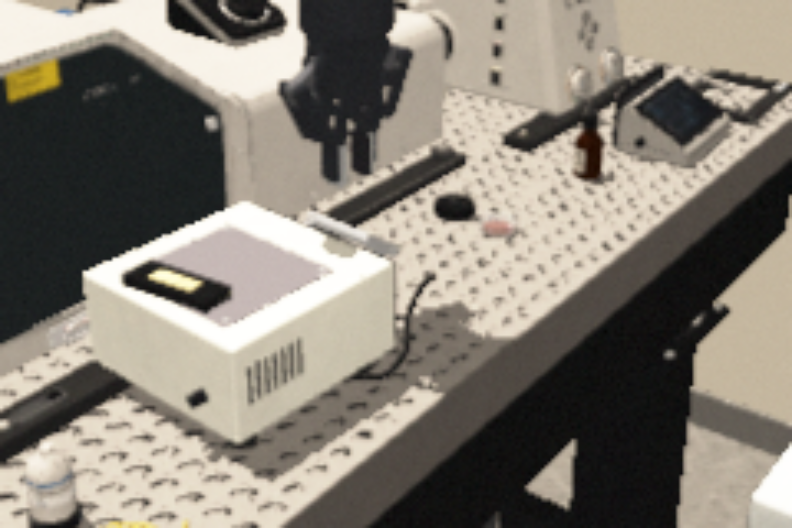

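```bash
python3 -c "
from h import *
p=proj(cam('side'),r.get_obs()['tcp_pos']);print((p-[200,150])*3.3)"
python3 -m jog '[0,0,-0.003,0.012,0.002,0.12,0.28, 0,0,-0.003,0.012,0.002,0.24,0.28, 0,0,-0.003,0.012,0.002,0.34,0.28, 0,0,-0.003,0.012,0.002,0.34,0.28]'; python3 - <<'E'
from h import *
f=r.grab_frame("wrist");cv2.imwrite("pics/w3.png",f[:,:,::-1])
E
python3 to.py 0.517 0.1293 0.054 176.3
```

```text
[348.3597 178.3966]
clock: 3.65
tcp_pos: [0.5171, 0.1288, 0.0542]
orientation: [0.102, 3.139, -0.002]
contact_force: [-0.5, -0.3, 0.1]
grip_width: 0.0237
turn [-0.0001  0.0009  0.0001] shift [ 0.0037 -0.0007  0.0066] clock 3.7 tcp [0.5178 0.1294 0.0553] F [-0.2138 -0.4589 -0.0971] j [ 0.17    0.5812 -0.6785  1.9955  0.5356  0.7452  0.6731]
```

View pics/w3.png

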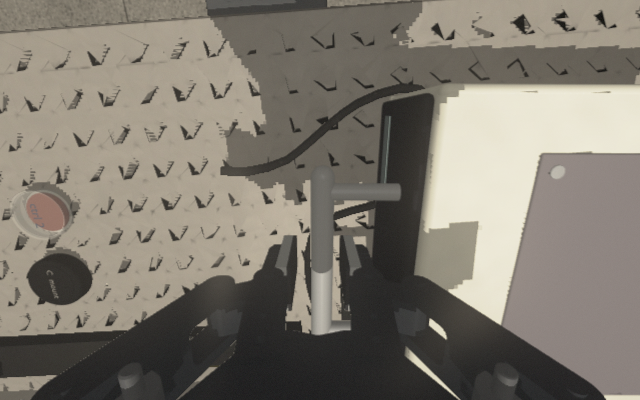

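The bar (column 322) lies between the fingers (columns 290 and 350), with no contact. I'll close on it.

```bash
python3 -m jog '[0,0,0,0,0,0,0, 0,0,0,0,0,0,0, 0,0,0,0,0,0,0, 0,0,0,0,0,0,0, 0,0,0,0,0,0,0]' 40; python3 to.py 0.5081 -0.0093 0.0545 176.3
```

```text
clock: 4.2
tcp_pos: [0.5191, 0.1298, 0.0573]
orientation: [0.102, 3.134, 0.0]
contact_force: [-3.0, -2.1, 9.1]
grip_width: 0.0097
turn [ 0.0001  0.0019 -0.0001] shift [ 0.0098 -0.6978  0.0138] clock 4.2 tcp [0.5191 0.1298 0.0573] F [-2.9803 -2.0568  9.0695] j [ 0.1708  0.5786 -0.68    1.9937  0.535   0.7466  0.6732]
```

```bash
python3 -m jog '[0,0,0,0,-0.07,0,0, 0,0,0,0,-0.14,0,0, 0,0,0,0,-0.21,0,0, 0,0,0,0,-0.28,0,0, 0,0,0,0,-0.35,0,0, 0,0,0,0,-0.42,0,0, 0,0,0,0,-0.49,0,0, 0,0,0,0,-0.56,0,0, 0,0,0,0,-0.62,0,0, 0,0,0,0,-0.66,0,0, 0,0,0,0,-0.68,0,0, 0,0,0,0,-0.69,0,0]'; python3 to.py 0.5081 -0.0093 0.0545 176.3
```

```text
clock: 5.4
tcp_pos: [0.5097, -0.0073, 0.0574]
orientation: [0.102, 3.134, 0.002]
contact_force: [-3.5, 9.6, -0.9]
grip_width: 0.009
turn [ 0.0005  0.0017 -0.0001] shift [ 0.0074 -0.0104  0.0145] clock 5.4 tcp [ 0.5097 -0.0073  0.0574] F [-3.469   9.5711 -0.8602] j [ 0.4388  0.5452 -0.6813  2.0517  0.522   0.7133  0.9305]
```

```bash
python3 -m jog '[0,0,0,0,-0.015,0,0, 0,0,0,0,-0.02,0,0, 0,0,0,0,-0.02,0,0]'; python3 -m jog '[0,0,0,0,0,0,0, 0,0,0,0,0,0,0.35, 0,0,0,0,0,0,0.35, 0,0,0,0,0,0,0.35]';python3 - <<'E'
from h import *
for n in ("wrist","top","side"):
    f=r.grab_frame(n);cv2.imwrite(f"pics/{n}4.png",f[:,:,::-1])
E
python3 to.py 0.5081 -0.0093 0.15 176.3
```

```text
clock: 5.7
tcp_pos: [0.5097, -0.0073, 0.0574]
orientation: [0.097, 3.133, 0.011]
contact_force: [-1.4, 13.9, -5.2]
grip_width: 0.0093
clock: 6.1
tcp_pos: [0.5104, -0.0082, 0.0578]
orientation: [0.098, 3.132, 0.01]
contact_force: [-0.4, -0.1, -0.5]
grip_width: 0.0299
turn [0.0022 0.0023 0.0008] shift [ 0.0056 -0.0052 -0.462 ] clock 6.25 tcp [ 0.51   -0.0077  0.0576] F [ 0.0816 -0.0533 -0.1955] j [ 0.4458  0.5454 -0.6848  2.0522  0.5189  0.7098  0.9391]
```

View pics/wrist4.png

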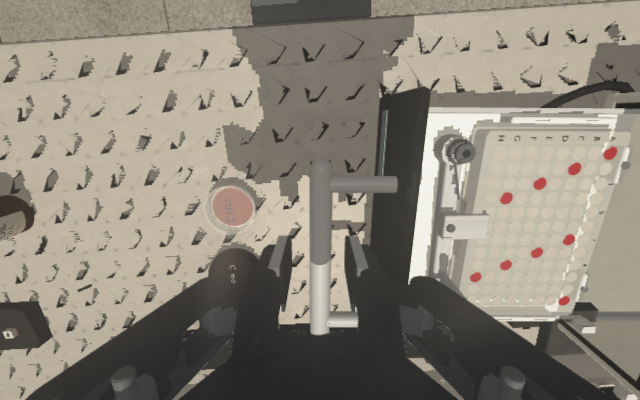

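View pics/side4.png

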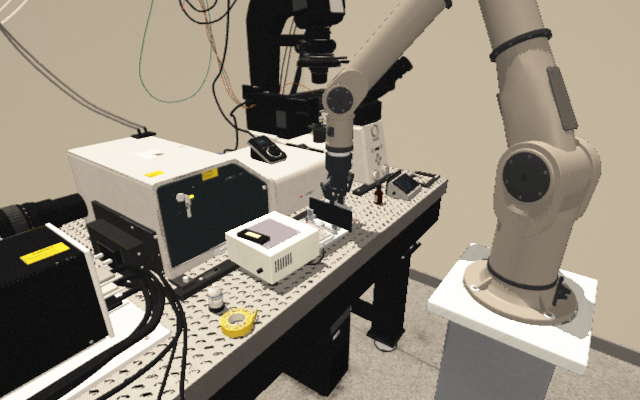

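```bash
python3 -m jog '[0,0,0,0,-0.005,-0.2,0.35, 0,0,0,0,-0.005,-0.4,0.35, 0,0,0,0,-0.005,-0.7,0.35, 0,0,0,0,-0.005,-0.8,0.35]'; python3 to.py 0.515 0.06 0.22 86.3
python3 - <<'E'
from h import *
f=cv2.imread("pics/top4.png")[90:250,200:420];cv2.imwrite("pics/t4z.png",cv2.resize(f,None,fx=3.6,fy=3.6,interpolation=cv2.INTER_CUBIC))
f=cv2.imread("pics/side4.png")[120:260,220:420];cv2.imwrite("pics/s4z.png",cv2.resize(f,None,fx=4,fy=4,interpolation=cv2.INTER_CUBIC))
E
```

```text
clock: 6.65
tcp_pos: [0.5098, -0.0095, 0.2211]
orientation: [0.097, 3.129, 0.01]
contact_force: [1.2, 0.1, 0.3]
grip_width: 0.0298
turn [0.0045 0.001  0.5009] shift [-0.0043  0.3482  0.0078] clock 6.65 tcp [ 0.5098 -0.0095  0.2211] F [1.2001 0.1383 0.3115] j [ 0.6063  0.3176 -0.8403  1.9208  0.2738  1.0094  1.1551]
```

View pics/t4z.png

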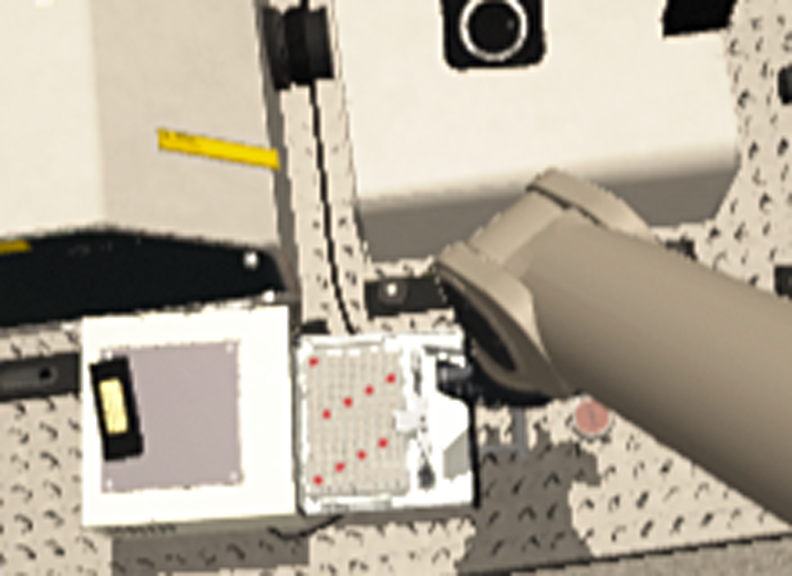

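View pics/s4z.png

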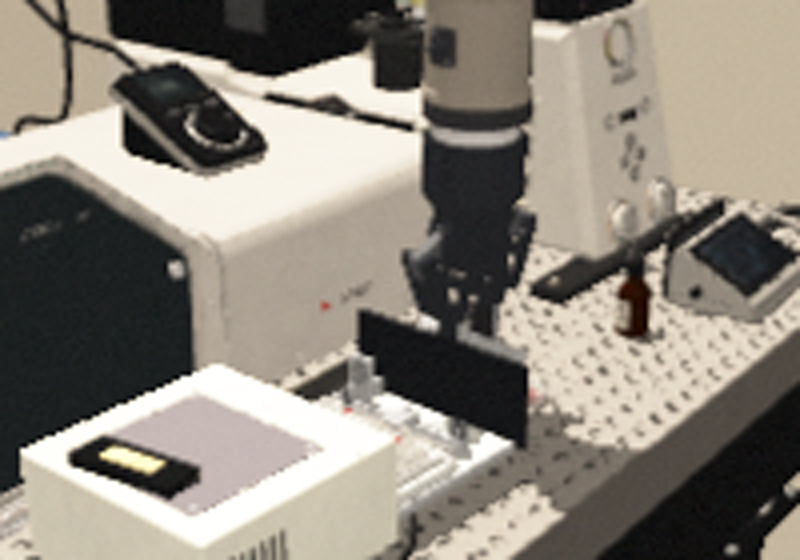

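```bash
python3 -m jog '[0.004,0,0.5,0,0.1,0,0, 0.004,0,0.5,0,0.2,0,0, 0.004,0,0.5,-0.02,0.3,0,0, 0.004,0,0.5,-0.04,0.345,0,0, 0.004,0,0.5,-0.04,0.345,0,0, 0.004,0,0.5,-0.04,0.345,0,0, 0.004,0,0.5,-0.04,0.345,0,0, 0.004,0,0.5,-0.04,0.345,0,0, 0.004,0,0.5,-0.04,0.345,0,0, 0.004,0,0.5,-0.04,0.345,0,0, 0.004,0,0.5,-0.04,0.345,0,0, 0.004,0,0.5,-0.04,0.345,0,0]';python3 - <<'E'
from h import *
o=r.get_obs();print(o)
f=r.grab_frame("wrist");cv2.imwrite("pics/w5.png",f[:,:,::-1])
c=cam("wrist",o)
print(proj(c,(.58,.07,.077)),onz(cam("top"),301,157,.02),onz(cam("top"),316,191,.07),tri([ray(cam("top"),316,191),ray(cam("side"),310,215)]))
f=r.grab_frame("top");cv2.imwrite("pics/top5.png",f[:,:,::-1])
f=r.grab_frame("side");cv2.imwrite("pics/side5.png",f[:,:,::-1])
E
```

```text
clock: 7.85
tcp_pos: [0.522, 0.0589, 0.2217]
orientation: [2.287, 2.149, 0.002]
contact_force: [-0.7, -0.8, 0.0]
grip_width: 0.0004
{'clock': 7.85, 'joints': array([ 0.2332,  0.2901, -0.5539,  1.894 ,  0.1821,  1.0041, -0.4621]), 'qvel': array([ 0.0094,  0.0032, -0.0117,  0.    ,  0.0045,  0.0011,  0.0752]), 'tau': array([ -0.1726, -42.5475,  -3.6294, -26.1492,  -0.025 ,  -0.0132,
        -0.7601]), 'tcp_pos': array([0.522 , 0.0589, 0.2217]), 'orientation': array([2.287 , 2.1492, 0.0018]), 'contact_force': array([-0.7236, -0.7903,  0.0257]), 'moment': array([0.0292, 0.033 , 0.0218]), 'grip_width': 0.0003971947963242768}
[370.7587 172.6571] [0.6734 0.1003 0.02  ] [0.5462 0.0672 0.07  ] (array([0.5514, 0.0681, 0.0555]), [np.float64(0.0015644748190272871), np.float64(0.0015644748190272995)])
```

View pics/w5.png

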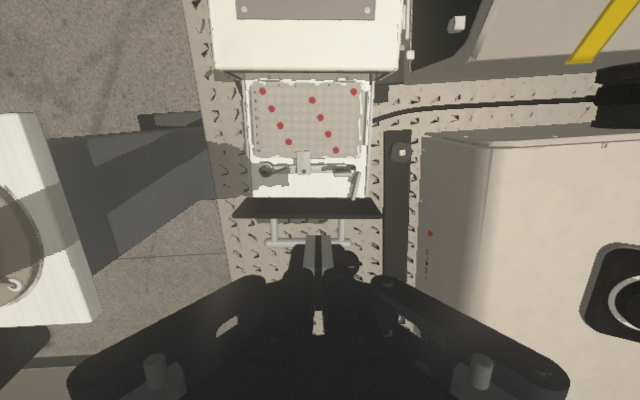

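```bash
python3 - <<'E'
from h import *
for n,(x0,y0,x1,y1) in {"w5":(230,70,390,260),"top5":(270,150,370,240),"side5":(290,190,370,245)}.items():
    f=cv2.imread(f"pics/{n}.png")[y0:y1,x0:x1];s=min(800/f.shape[1],600/f.shape[0])
    cv2.imwrite(f"pics/{n}z.png",cv2.resize(f,None,fx=s,fy=s,interpolation=cv2.INTER_CUBIC));print(n,s)
E
```

```text
w5 3.1578947368421053
top5 6.666666666666667
side5 10.0
```

View pics/w5z.png

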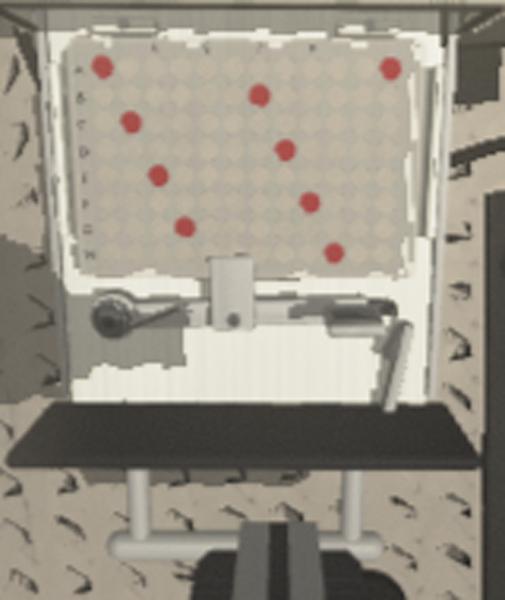

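View pics/top5z.png

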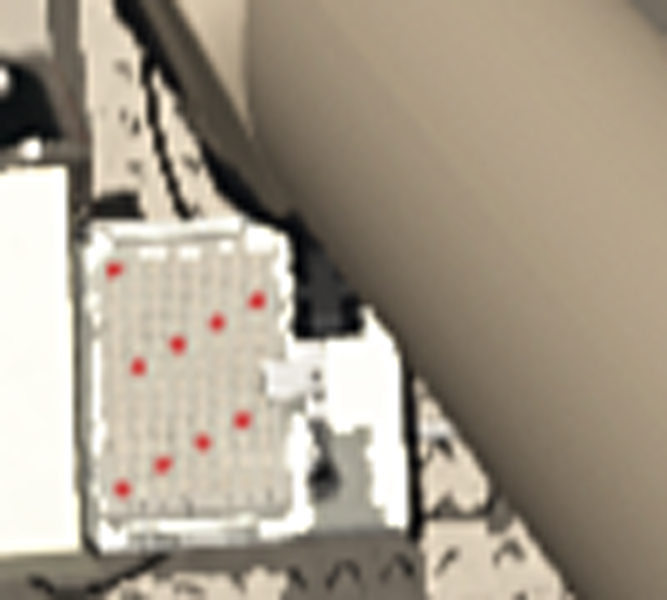

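View pics/side5z.png

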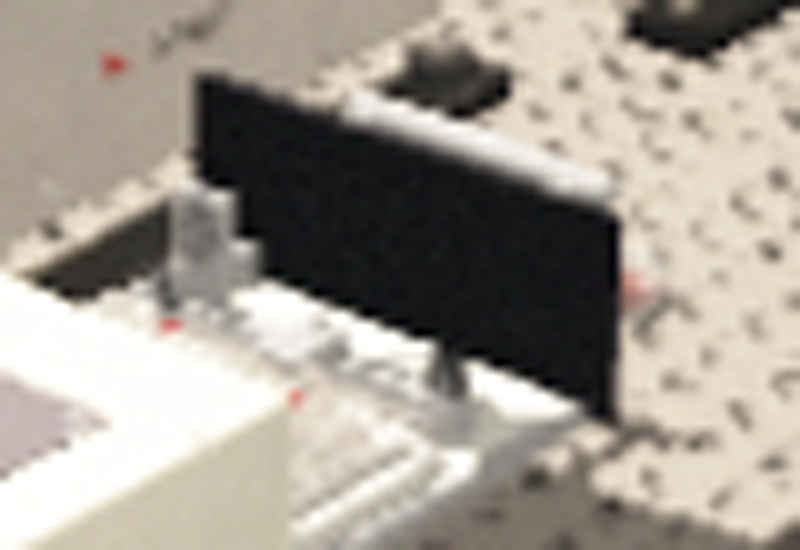

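```bash
python3 - <<'E'
from h import *
from scipy.spatial.transform import Rotation as R
o=dict(tcp_pos=np.array([0.522,0.0589,0.2217]),orientation=np.array([2.287,2.1492,.0018]))
c=cam("wrist",o)
P=onz(c,265.5,170,.052);print("pivot wrist",P)
ct=cam("top");cs=cam("side")
print("pivot top",onz(ct,270+322/6.667,150+472/6.667,.052),"side",onz(cs,290+45,190+35,.052))
print(tri([ray(c,265.5,170),ray(cs,335,225)]))
b=np.array([.998,-.065,0]);d=np.array([-.065,-.998,0])
# handle from wrist
for u,v in ((108,545),(380,545)): print("bar",onz(c,230+u/3.158,70+v/3.158,.078))
# side view tab top corners
for u,v in ((172,187),(235,190)): print("tab top side",onz(cs,290+u/10,190+v/10,.077))
for u,v in ((395,318),(385,335),(327,335),(330,318),(300,302),(388,302),(403,325),(388,410)): print("w",(u,v),onz(c,230+u/3.158,70+v/3.158,.077),onz(c,230+u/3.158,70+v/3.158,.045))
for dd in (0,.005):
  for l in (78,98):
    for z in (.045,.077):
        p=P[:2]+b[:2]*l/1000; q=np.array([*(p),z])+d*dd
        print(l,dd,z,q,(proj(c,q)-[230,70])*3.158,(proj(cs,q)-[290,190])*10)
E
```

```text
pivot wrist [0.4643 0.0752 0.052 ]
pivot top [0.4616 0.0717 0.052 ] side [0.4623 0.0706 0.052 ]
(array([0.4627, 0.0737, 0.0525]), [np.float64(0.00219254140422724), np.float64(0.002192541404227277)])
bar [ 0.4583 -0.0032  0.078 ]
bar [ 0.5561 -0.0093  0.078 ]
tab top side [0.5579 0.075  0.077 ]
tab top side [0.542  0.0657 0.077 ]
w (395, 318) [0.5635 0.0731 0.077 ] [0.5675 0.0666 0.045 ]
w (385, 335) [0.56   0.0675 0.077 ] [0.5637 0.0604 0.045 ]
w (327, 335) [0.5405 0.0687 0.077 ] [0.542  0.0617 0.045 ]
w (330, 318) [0.5418 0.0745 0.077 ] [0.5434 0.0681 0.045 ]
w (300, 302) [0.5321 0.0805 0.077 ] [0.5327 0.0748 0.045 ]
w (388, 302) [0.5613 0.0787 0.077 ] [0.5651 0.0728 0.045 ]
w (403, 325) [0.5661 0.0706 0.077 ] [0.5704 0.0638 0.045 ]
w (388, 410) [0.5603 0.0411 0.077 ] [0.564 0.031 0.045]
78 0 0.045 [0.5421 0.0701 0.045 ] [326.2077 312.8406] [226.3138 294.2705]
78 0 0.077 [0.5421 0.0701 0.077 ] [331.5477 330.6871] [225.262  195.1508]
98 0 0.045 [0.5621 0.0688 0.045 ] [380.1854 313.0044] [175.7531 274.3464]
98 0 0.077 [0.5621 0.0688 0.077 ] [391.1542 330.8639] [174.1092 176.0681]
78 0.005 0.045 [0.5418 0.0651 0.045 ] [325.9427 326.1213] [237.6951 288.4049]
78 0.005 0.077 [0.5418 0.0651 0.077 ] [331.229 345.259] [236.7835 189.5332]
98 0.005 0.045 [0.5618 0.0638 0.045 ] [379.6805 326.2817] [187.1711 268.6063]
98 0.005 0.077 [0.5618 0.0638 0.077 ] [390.5431 345.4316] [185.6682 170.5721]
```

```bash
python3 to.py 0.545 0.095 0.12 86.3
```

```text
turn [0.0009 0.0003 0.0015] shift [0.1875 0.1024 0.5083] clock 8.0 tcp [0.522  0.0589 0.2216] F [ 0.12    0.442  -0.4803] j [ 0.2341  0.2904 -0.5549  1.8939  0.1822  1.0041 -0.4599]
```

```bash
python3 -m jog '[0.001,0,0.0015,0.19,0.102,0.1,0, 0.001,0,0.0015,0.19,0.102,0.3,0, 0.001,0,0.0015,0.19,0.102,0.508,0, 0.001,0,0.0015,0.19,0.102,0.508,0, 0.001,0,0.0015,0.19,0.102,0.508,0]'; python3 - <<'E'
from h import *
o=r.get_obs();f=r.grab_frame("wrist");cv2.imwrite("pics/w6.png",f[:,:,::-1]);c=cam("wrist",o)
f=r.grab_frame("side");cv2.imwrite("pics/side6.png",cv2.resize(f[150:260,270:400,::-1],None,fx=5,fy=5))
f=r.grab_frame("top");cv2.imwrite("pics/top6.png",cv2.resize(f[130:250,250:400,::-1],None,fx=4,fy=4))
E
python3 to.py 0.545 0.094 0.057 86.3
```

```text
clock: 8.5
tcp_pos: [0.5448, 0.0954, 0.1203]
orientation: [-2.291, -2.149, 0.003]
contact_force: [-0.2, -0.0, 1.1]
grip_width: 0.0001
turn [ 0.0012  0.     -0.0001] shift [-0.0095 -0.0085  0.3273] clock 8.65 tcp [0.5466 0.0958 0.1225] F [-0.387  -0.3784  0.0174] j [ 0.1238  0.4618 -0.5193  1.9176  0.3047  0.8362 -0.621 ]
```

View pics/w6.png

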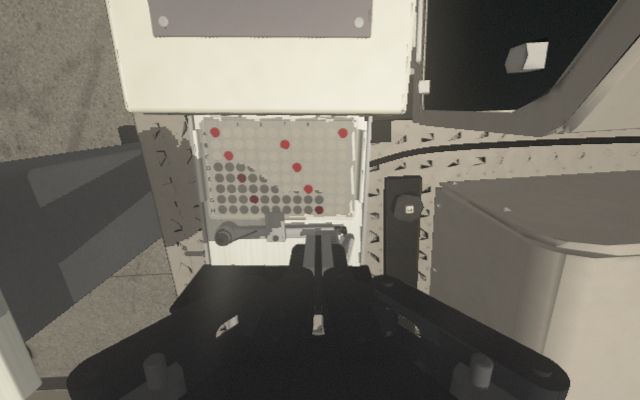

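View pics/side6.png

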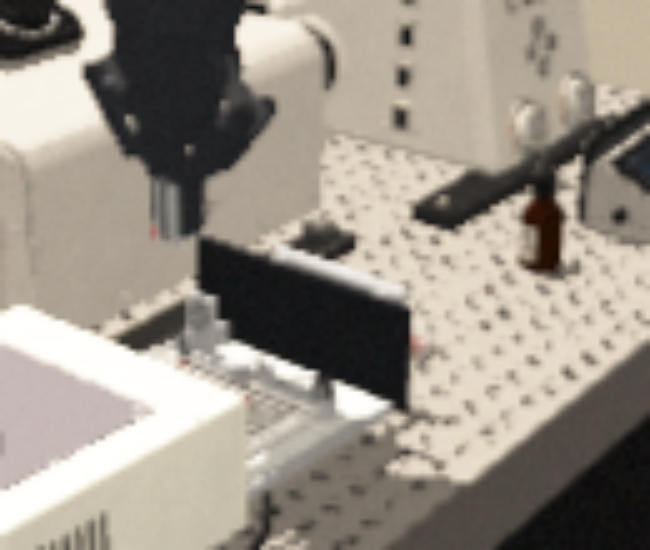

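```bash
python3 -m jog '[0.001,0,0,0,-0.008,0.1,0, 0.001,0,0,0,-0.008,0.22,0, 0.001,0,0,0,-0.008,0.325,0, 0.001,0,0,0,-0.008,0.327,0, 0.001,0,0,0,-0.008,0.327,0]'; python3 - <<'E'
from h import *
f=r.grab_frame("wrist");cv2.imwrite("pics/w7.png",f[:,:,::-1])
f=r.grab_frame("side");cv2.imwrite("pics/side7.png",cv2.resize(f[180:250,290:370,::-1],None,fx=8,fy=8))
E
python3 to.py 0.545 0.084 0.057 86.3
```

```text
clock: 9.15
tcp_pos: [0.5461, 0.0961, 0.0585]
orientation: [2.291, 2.147, 0.003]
contact_force: [-0.3, 0.1, -0.4]
grip_width: -0.0001
turn [ 0.0011 -0.0002 -0.0001] shift [-0.0616 -0.0039  0.0097] clock 9.25 tcp [0.5466 0.0962 0.0589] F [ 0.9773 -0.5313 -0.5641] j [ 0.0845  0.5518 -0.4753  1.9549  0.3745  0.7177 -0.6804]
```

View pics/w7.png

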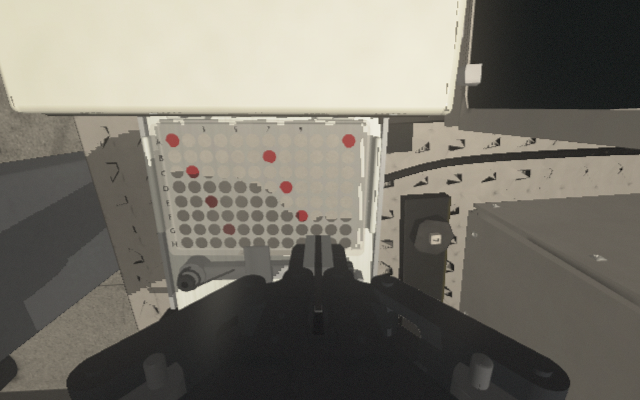

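View pics/side7.png

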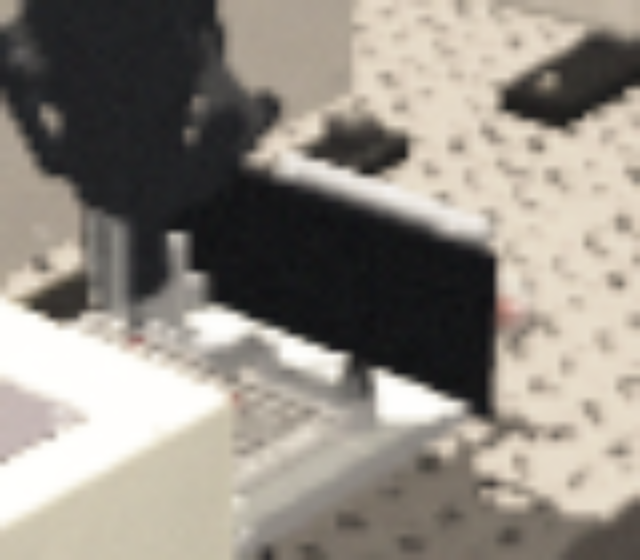

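```bash
python3 -m jog '[0.001,0,0,-0.03,-0.01,0.01,0, 0.001,0,0,-0.06,-0.01,0.01,0, 0.001,0,0,-0.08,-0.01,0.01,0, 0.001,0,0,-0.08,-0.01,0.01,0]'; python3 to.py 0.543 0.05 0.057 76
```

```text
clock: 9.65
tcp_pos: [0.5442, 0.0806, 0.0576]
orientation: [2.293, 2.147, 0.004]
contact_force: [0.5, 2.3, 2.5]
grip_width: 0.0002
turn [ 0.0005 -0.0007  0.0569] shift [-0.1528  0.004   0.0027] clock 9.65 tcp [0.5442 0.0806 0.0576] F [0.4781 2.2574 2.4814] j [ 0.1134  0.5484 -0.4754  1.9659  0.3727  0.7106 -0.6536]
```

```bash
python3 -m jog '[0,0,0.01,-0.02,0,0,0, 0,0,0.02,-0.04,0,0,0, 0,0,0.03,-0.06,0,0,0, 0,0,0.045,-0.08,0,0,0, 0,0,0.055,-0.1,0,0,0, 0,0,0.055,-0.1,0,0,0]'; python3 - <<'E'
from h import *
f=r.grab_frame("wrist");cv2.imwrite("pics/w8.png",f[:,:,::-1])
f=r.grab_frame("side");cv2.imwrite("pics/side8.png",cv2.resize(f[180:250,290:370,::-1],None,fx=8,fy=8))
E
python3 to.py 0.543 0.05 0.057 76
```

```text
clock: 10.25
tcp_pos: [0.5431, 0.0624, 0.0578]
orientation: [-2.47, -1.939, -0.008]
contact_force: [-0.3, 8.5, 0.8]
grip_width: 0.0002
turn [ 0.0006 -0.0016  0.0019] shift [-0.0626  0.0144  0.0035] clock 10.35 tcp [0.5432 0.0628 0.0578] F [0.6161 7.9615 0.8758] j [ 0.1157  0.5357 -0.4346  1.9768  0.3364  0.6949 -0.7638]
```

View pics/w8.png

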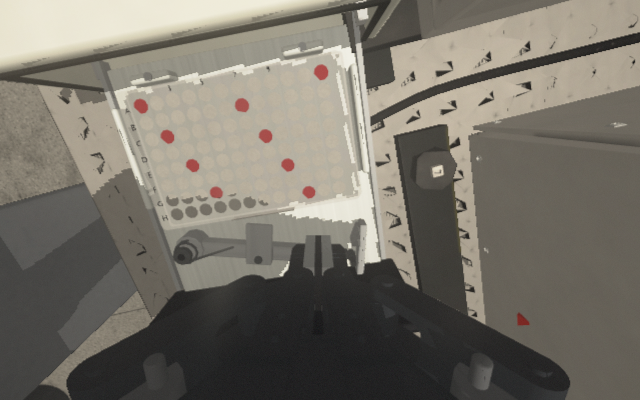

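View pics/side8.png

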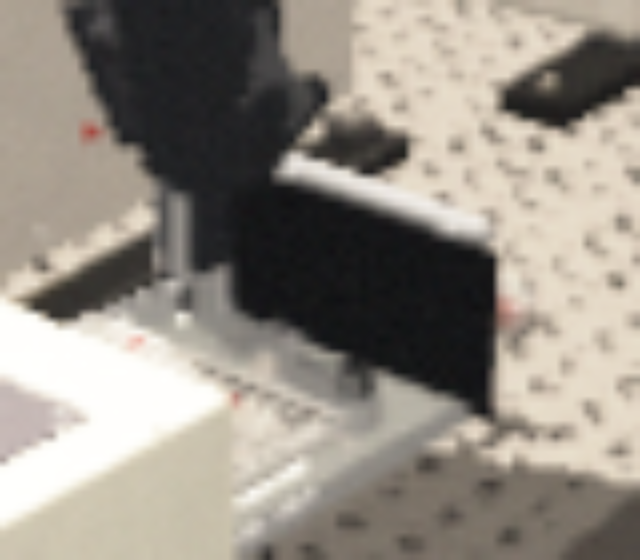

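```bash
python3 -m jog '[0,0,0.01,-0.02,0.002,0,0, 0,0,0.02,-0.035,0.004,0,0, 0,0,0.03,-0.05,0.006,0,0, 0,0,0.03,-0.06,0.008,0,0, 0,0,0.03,-0.06,0.008,0,0]'; python3 to.py 0.54 0.045 0.057 71
```

```text
clock: 10.85
tcp_pos: [0.5415, 0.0545, 0.0578]
orientation: [-2.553, -1.821, -0.012]
contact_force: [-0.4, 10.4, 0.3]
grip_width: -0.0003
turn [ 0.     -0.003   0.0001] shift [-0.0474  0.0082  0.0036] clock 10.85 tcp [0.5415 0.0545 0.0578] F [-0.4114 10.3915  0.3179] j [ 0.1179  0.5288 -0.4147  1.9841  0.3141  0.6854 -0.822 ]
```

```bash
python3 -m jog '[0,0,0,-0.03,0.003,0,0, 0,0,0,-0.04,0.003,0,0, 0,0,0,-0.04,0.003,0,0, 0,0,0,-0.04,0.003,0,0]'; python3 - <<'E'
from h import *
f=r.grab_frame("wrist");cv2.imwrite("pics/w9.png",f[:,:,::-1])
f=r.grab_frame("side");cv2.imwrite("pics/side9.png",cv2.resize(f[180:250,290:370,::-1],None,fx=8,fy=8))
E
python3 to.py 0.54 0.045 0.057 71
```

```text
clock: 11.25
tcp_pos: [0.5411, 0.0539, 0.0581]
orientation: [-2.546, -1.823, -0.026]
contact_force: [4.4, 18.4, -5.4]
grip_width: 0.0002
turn [ 0.0005 -0.0062  0.0012] shift [-0.0441  0.0089  0.0049] clock 11.35 tcp [0.5412 0.0539 0.0581] F [ 3.8205 19.0638 -6.7166] j [ 0.1293  0.5266 -0.4212  1.9888  0.309   0.6764 -0.8097]
```

View pics/w9.png

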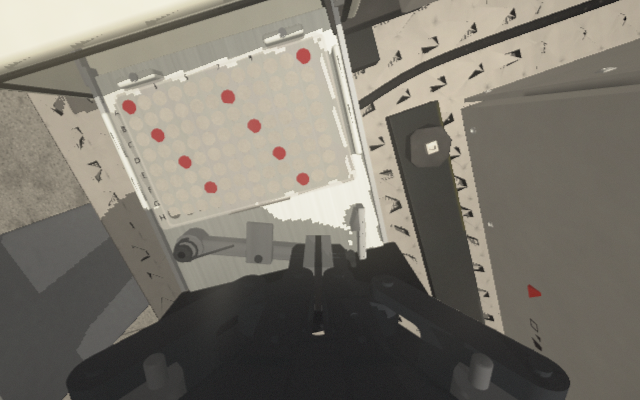

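View pics/side9.png

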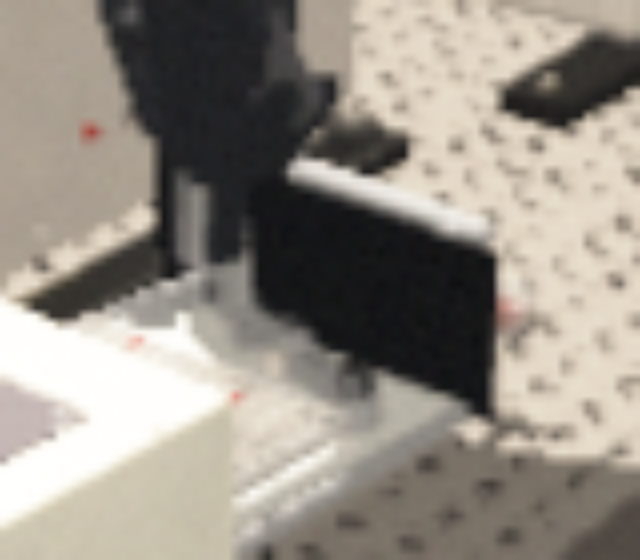

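```bash
python3 - <<'E'
from h import *
f=cv2.imread("pics/w9.png")[170:290,90:390];cv2.imwrite("pics/w9z.png",cv2.resize(f,None,fx=2.6,fy=2.6,interpolation=cv2.INTER_CUBIC))
E
```

```text
(no output)
```

View pics/w9z.png

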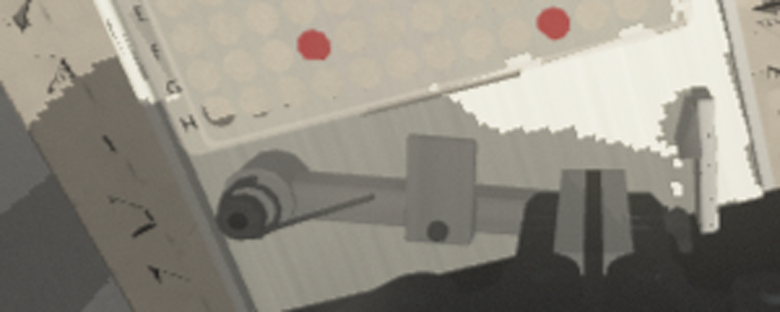

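```bash
python3 - <<'E'
from h import *
c=cam("wrist")
def ang(a,b,z):
    p=[onz(c,90+u/2.6,170+v/2.6,z) for u,v in (a,b)];d=p[1]-p[0];return np.arctan2(d[1],d[0]),p
A=ang((300,172),(550,192),.04)[0];L=ang((410,136),(475,141),.047)[0];A2=ang((300,172),(405,180),.04)[0]
P,pp=ang((200,150),(690,25),.042);print("arm",A,A2,"lip",L,"plate",P,"diff",P-A,P-A2,P-L,pp)
o=r.get_obs();print(o["tcp_pos"])
E
```

```text
arm -0.41495229866340305 -0.4107914643362795 lip -0.40999390021239496 plate -0.07100775203904182 diff 0.34394454662436125 0.3397837122972377 0.33898614817335315 [array([0.4553, 0.09  , 0.042 ]), array([0.575 , 0.0814, 0.042 ])]
[0.5412 0.0539 0.0581]
```

```bash
python3 - <<'E'
from h import *
for n in ("side","top"):
    f=r.grab_frame(n);cv2.imwrite(f"pics/{n}10.png",f[:,:,::-1])
a=cv2.imread("pics/side0.png");b=cv2.imread("pics/side10.png")
cv2.imwrite("pics/cmp.png",np.vstack([cv2.resize(x[160:280,220:440],None,fx=2.5,fy=2.5) for x in (a,b)]))
o=r.get_obs();print(o["clock"],o["contact_force"],o["tcp_pos"])
E
```

```text
11.45 [ 4.6197 19.4022 -5.375 ] [0.5412 0.0539 0.0581]
```

View pics/cmp.png

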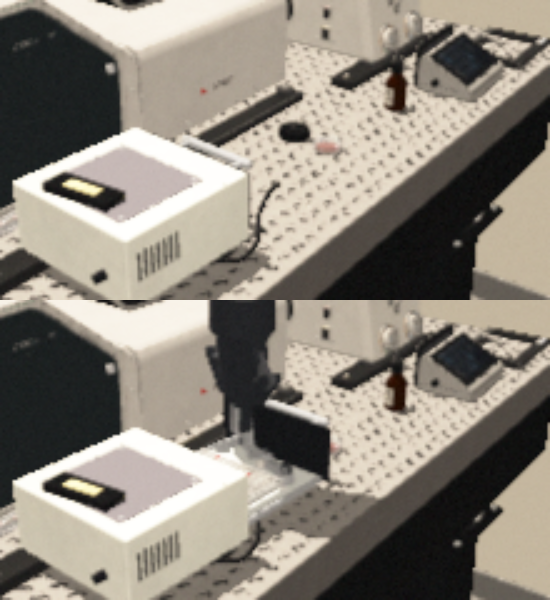

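View pics/top10.png

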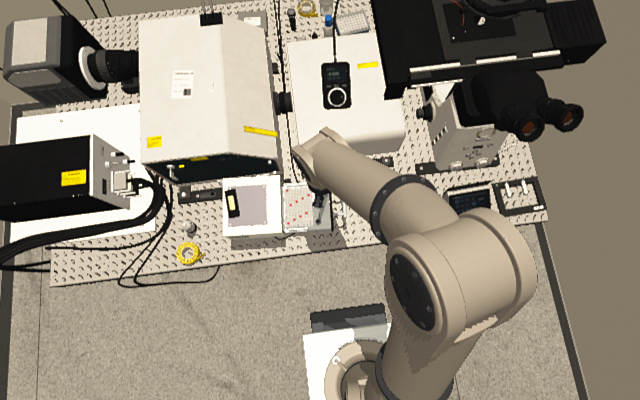

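The tray is out, the plate is in its nest, and the slide case, bottle and controller haven't moved. The arm is at 0.34 rad, with the fingers still pushing on it. Handing in.

```bash
python3 - <<'E'
from bench import r
print(r.hand_in())
o=r.get_obs();print(o["clock"],o["contact_force"],o["tcp_pos"])
E
```

```text
the job is handed in; nothing more can be done
None
the job is handed in; nothing more can be done
```

I pulled the tray out to its stop and pushed the clamp arm fully back. I handed in at about 11.5 s with the closed fingers still pushing on the finger tab.

**Tray:** The gripper moved about 137 mm with the bar. Trying to pull further only raised the force to about 14 N with no more travel, so I took that as the stop.

**Clamp arm:** The wrist picture gave three angle readings of 0.339, 0.340 and 0.344 rad, against an end of travel of 0.34. Commanding another 8 mm of push moved it by less than 1 mm. The force on the tool rose to about 19 N towards the front panel and was still there in the last reading. I read the force at the wrist, not at the tab itself.

**Plate:** It looked flat in its nest in the last pictures. I did not measure its position relative to the handle to the millimetre.

**Other things:** In the last side view the slide case, oil bottle and touch controller stand where they were at the start. By then the arm and front panel mostly hid the cap and dish. They were last seen in earlier pictures, I did not measure their shift, and no force reading suggested contact with them. I did not check the objective separately; it stands behind the reader, away from the arm's path.

No check failed. The bar and tab positions from the different cameras agreed to a few millimetres.

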